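Press the small stapler into its cutout in the kit case

ROBOT

A 6-joint arm with a two-finger parallel gripper is mounted at the origin on the work surface. World frame = base frame: x ahead of the robot, y to its left, z up, the work surface at z = 0. Lengths are in m, angles in rad, forces in N, time in s.
With the tool pointing down it reaches from about 0.35 to 0.975 m from the base axis. Payload 4.9 kg.
Tool frame: the origin (TCP) lies on the mounting face of the last link; the fingertips stand 173 mm ahead of it and the grasp point (between the pads) lies 155 mm ahead of it (tcp_to_grasp is the distance from the TCP to the grasp point, in m); z points along the fingers, y is the line along which they close (so a half turn about z gives the same grasp; the last joint's range is limited). The gripper opens to 85 mm and grips with 20 to 120 N. Pads are 22 mm wide; open, the fingers measure 114 mm over their backs; the gripper's body (76 mm by 85 mm) begins 54 mm behind the grasp point. The pads swing forward as they close: fully open they stand 13 mm farther back than shut.
Start: joints at [1.131, 0.053, 1.613, -0, 1.476, -0.119], TCP at [0.197, 0.593, 0.405] pointing down, gripper open.
Joint ranges: [-3.01, 3.01], [-1.01, 2.22], [0.06, 2.58], [-1.02, 4.17], [0.09, 2.62], [-3.14, 3.14]. Speed limits (rad/s): [2.57, 2.57, 3.14, 3.14, 3.14, 3.14].

INTERFACE

Orientations are given as a rotation vector (axis times angle).
In Python, from station import get_obs, get_image, calibration, finish_job, tcp_to_grasp gives the robot as it stands. The module is installed in compiled form; this text tells all that it offers.
- The arm moves only by the tool arm_command, never from a script. Its argument "plan" is a list that holds one entry, the list of rows, each a list of 6 numbers: the shift along the tool's x, y, z in cm, then the turn, a rotation vector about the tool's x, y, z in rad. A call has 1 to 12 rows; each row is the pose to reach, as a shift and turn from the pose commanded when the call began, along the tool's axes at that moment; what a row does not reach only later rows make up. A row lasts 1/12 s, in which the tool goes at most 41.7 mm and 7.16 degrees, less where a joint would pass 70% of its speed; a pose out of reach is approached as far as the arm can. A call with a gripper value outside its range is refused whole. "gripper" is the closure, from -1 (fully open) to 1 (shut), set as the call begins (left out, the last holds). The fingers move at their own pace and stop on an object; "force" is the grip in N (left out, the last holds). Time passes only in rows, so rows that repeat a pose let the fingers close. It gives the time, the measured TCP pose, the force, the opening and the grip force at its end, in the units of the state.
- get_obs(): the state, without advancing time (a new reading comes with each control period).
- get_image(name): name is "side" or "top"; returns (picture, depth): 420x560x3 uint8, blue, green, red; 420x560 float32, m along the optical axis (not along the pixel's ray), 0 where there is no reading.
- calibration(name): a dict with "fx", "fy", "cx", "cy" (pixels), "dist" ([k1, k2, p1, p2, k3] as OpenCV has them; the pictures are not rectified), "pose" (4x4, takes a point from camera to world coordinates). Camera axes: x right, y up, looking along -z (the intrinsics and any distortion apply to the point x, -y, -z); pixel columns grow to the right and rows downward; lengths in m; the calibration is good to about 2 mm. A picture is of the moment at which its call begins. calibration takes no time and is no camera call.
- finish_job(): hands the job in; it is judged then, once.
The state is a dict: "t": time; "q": joint angles; "dq": joint speeds; "effort": joint torques, N m; "tool_pos": TCP position; "tool_rot": TCP orientation; "contact_force": force on the tool from outside, world axes, zero at the start; "wrist_torque": the same for the moment, N m; "opening": finger opening in m; "grip_force": force on a finger pad.
Only numpy, scipy, OpenCV 4.12 (cv2) and the standard library are available. Lean on these libraries where they do the work, as an engineer would, in place of code of your own. Each camera call takes 0.05 s, during which the arm holds its last target. There are 200 camera calls.

TASK

Put the small stapler away in the open kit case: stand it upright in the empty long cutout of the grey insert and press it straight down until it sits fully home on the bottom, then let go. Leave the big stapler and the wooden pencil box where they are.

Things in the scene. Friction and masses are not known exactly. Their poses are not given: they have to be found in the camera images.
- small_stapler: Smaller of two alike staplers, black with dark steel arm, upright, 96 mm long, 58 high, 140 g, rigid. Base 34 mm wide, 22 high; above it 30 mm wide at the rear, and from 31 mm up to the flat top an arm 28 mm wide, 90 long. Origin: centre of the underside; x along its length (rear at -x), y across (grip it across y at mid-length), z up.
- cutout (a point): Centre of the bottom of the empty cutout in the fixed case's insert, 10 mm above the table; insert top 34 mm. 116 mm long (x), 54 wide (y), z up; 5 mm bevel at the mouth. Four sloped sprung pads on its long sides leave 56 mm at the top, 30 below: the stapler's base stops on them 8-10 mm up; a push of about 10 N sends it home (top 68 mm above the table). Either way round fits. A punch sits 130 mm off at -y.
- big_stapler: The larger stapler, 155 mm long, 40 mm wide, 66 mm high: a bystander, too long for the cutout. Origin: centre of the underside, x along its length, z up.
- pencil_box: Chunky closed wooden pencil box, 200 x 75 x 44 mm: a bystander. Origin: centre of the underside, x along its length, z up.
There are look-alikes about, which are no part of the job. Leave any blue look-alike of the small_stapler alone.

How it is judged:
By the outcome, as a careful person would: the job done as asked, in the order asked, and still so for the second after the job is handed in, with the robot touching nothing.
It also fails if it takes over 42 s, if anything falls off the work surface, if the arm or the gripper's body presses on something with over 40 N, if the wrist force passes 120 N, or if a joint passes its speed limit or range.

## Working session

There is one attempt and no reset: what is moved stays moved. The work goes in short steps, Python scripts to look and compute and a tool call to move; the robot and the scene stay as the last step left them, time stands still between calls to the robot, and variables do not carry over. Pictures are saved under pics/ and viewed, at most 10 in all, crops included, and the job is handed in when it is done.

Besides the shell and the picture viewer there is one more tool, called in YAML: its name, and indented under it one key for each argument. arm_command: Moves the arm, as the interface text tells. Its arguments: {"type":"object","properties":{"plan":{"type":"array"},"gripper":{"type":"number"},"force":{"type":"number"}},"required":["plan"]}

```bash
mkdir -p pics; cat > h.py <<'E'
import numpy as np, cv2
from station import *
def cloud(name):
    im,d=get_image(name); c=calibration(name)
    K=np.array([[c['fx'],0,c['cx']],[0,c['fy'],c['cy']],[0,0,1]]); D=np.array(c['dist'],float)
    v,u=np.mgrid[:420,:560]
    n=cv2.undistortPoints(np.stack([u.ravel(),v.ravel()],1).astype(np.float32)[:,None],K,D)[:,0].reshape(420,560,2)
    P=np.stack([n[...,0]*d,-n[...,1]*d,-d],-1); T=np.array(c['pose'])
    W=P@T[:3,:3].T+T[:3,3]; W[d<=0]=np.nan
    return im,d,W
E
python3 - <<'E'
from h import *
for n in('top','side'):
    im,d,W=cloud(n); cv2.imwrite(f'pics/{n}0.png',im); np.savez(f'{n}0.npz',im=im,W=W)
    print(n,np.round(calibration(n)['pose'],2).tolist(),np.isnan(W[...,0]).mean())
o=get_obs(); print({k:np.round(v,3) for k,v in o.items()},tcp_to_grasp)
E
```

```text
top [[0.02, 0.99, -0.11, 0.46], [-1.0, 0.03, 0.03, 0.17], [0.03, 0.11, 0.99, 1.09], [0.0, 0.0, 0.0, 1.0]] 0.004102891156462585
side [[0.82, 0.4, -0.41, 0.19], [-0.57, 0.59, -0.56, -0.33], [0.02, 0.7, 0.72, 0.67], [0.0, 0.0, 0.0, 1.0]] 0.003915816326530612
{'t': np.float64(0.1), 'q': array([ 1.131,  0.053,  1.614, -0.   ,  1.476, -0.119]), 'dq': array([ 0.001,  0.001, -0.003,  0.001, -0.002, -0.001]), 'effort': array([ 1.0000e-03, -3.9491e+01, -3.7136e+01, -0.0000e+00,  4.0000e-03,
        0.0000e+00]), 'tool_pos': array([0.197, 0.593, 0.404]), 'tool_rot': array([-5.020e-01, -3.101e+00,  3.000e-03]), 'contact_force': array([-0.088, -0.148,  0.478]), 'wrist_torque': array([ 0.001, -0.002,  0.055]), 'grip_force': np.float64(0.0), 'opening': np.float64(0.085)} 0.1547
```

View pics/top0.png

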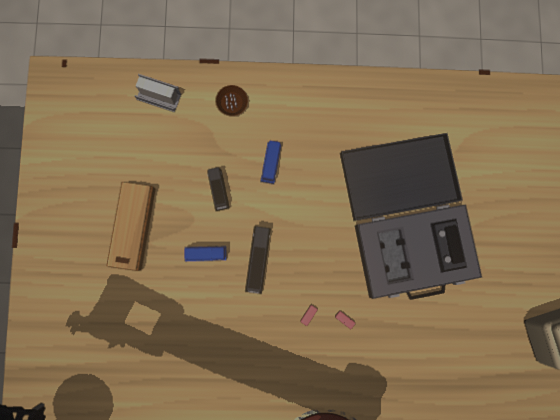

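View pics/side0.png

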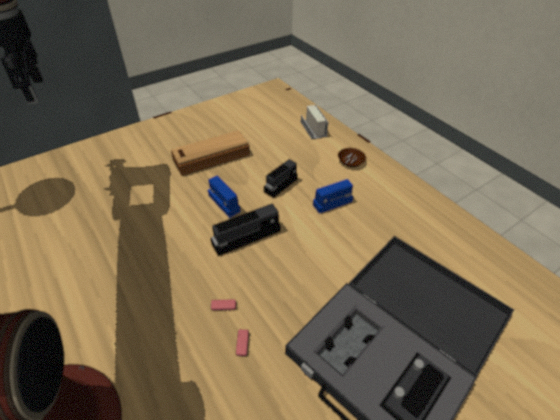

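The small black stapler is at top (218,189) and side (281,178). The other candidates are the big black stapler at top (258,258) and side (246,228), and blue look-alikes at top (271,162) and (205,253). The black one of shorter length fits the description. The empty cutout is at top (393,255), with the punch at (449,245).

```bash
python3 - <<'E'
from h import *
def rect(P):
    (c,s,a)=cv2.minAreaRect((P*1000).astype(np.float32)); b=cv2.boxPoints((c,s,a))
    e=[b[1]-b[0],b[2]-b[1]]; e=max(e,key=np.linalg.norm)
    return np.round(c,1),np.round(s,1),round(np.degrees(np.arctan2(e[1],e[0]))%180,1)
for n,boxes in(('top',{'small':(200,160,238,218),'big':(238,215,280,300)}),('side',{'small':(258,155,304,200),'big':(205,200,285,255)})):
    z=np.load(n+'0.npz'); im,W=z['im'],z['W']
    for k,(a,b,c,d) in boxes.items():
        w=W[b:d,a:c].reshape(-1,3); col=im[b:d,a:c].reshape(-1,3).astype(int)
        m=(w[:,2]>.012)&(col.max(1)<110); w=w[m]; zt=np.nanpercentile(w[:,2],97)
        t=w[w[:,2]>zt-.008]
        print(n,k,len(w),'ztop',round(zt,4),'all',rect(w[:,:2]),'top',len(t),rect(t[:,:2]), t[:,:2].mean(0).round(4))
z=np.load('top0.npz'); W=z['W']; im=z['im']
print('table z',np.nanmedian(W[300:330,230:290,2]), 'insert z',np.nanmedian(W[285:290,378:400,2]),W[250,417],W[215,400])
Z=(W[195:305,350:490,2]*1000)
for (u,v) in [(393,255),(390,240),(398,272),(380,235),(405,270),(449,245)]: print(u,v,W[v,u].round(4))
# cutout: low region
m=np.zeros((420,560),np.uint8); m[222:285,372:415]=(W[222:285,372:415,2]<.026)
nn,l,st,ce=cv2.connectedComponentsWithStats(m)
i=1+np.argmax(st[1:,4]); print(st[i],rect(W[l==i][:,:2]))
zs=np.load('side0.npz');Ws=zs['W'];m=np.zeros((420,560),np.uint8); m[300:385,310:395]=(Ws[300:385,310:395,2]<.026)
nn,l,st,ce=cv2.connectedComponentsWithStats(m)
i=1+np.argmax(st[1:,4]); print('side',st[i],rect(Ws[l==i][:,:2]))
A=cv2.resize(im[145:225,180:290],None,fx=5,fy=5,interpolation=cv2.INTER_CUBIC)
B=cv2.resize(zs['im'][150:220,200:360],None,fx=3.4,fy=3.4,interpolation=cv2.INTER_CUBIC)
o=np.zeros((400,550,3),np.uint8);o[:A.shape[0],:A.shape[1]]=A
C=cv2.resize(im[200:300,350:490],None,fx=2,fy=2)
cv2.imwrite('pics/crop.png',np.vstack([o[:, :550],np.zeros((200,550,3),np.uint8)]))
c=np.zeros((600,800,3),np.uint8); c[:400,:550]=A; c[400:600,:280]=C; b=cv2.resize(B,(457,200)); c[400:600,290:747]=b
cv2.imwrite('pics/crop.png',c)
E
```

```text
top small 601 ztop 0.0607 all (array([619.8, 264.2]), array([95.4, 33.8]), np.float32(13.7)) top 464 (array([620.8, 264.6]), array([89.5, 27.8]), np.float32(13.2)) [0.6201 0.2642]
top big 1120 ztop 0.0686 all (array([458.2, 166.1]), array([ 39.8, 152.9]), np.float32(173.4)) top 886 (array([459.6, 166.2]), array([ 32. , 142.8]), np.float32(173.2)) [0.4591 0.1663]
side small 698 ztop 0.0591 all (array([616.4, 260.3]), array([97.4, 31.1]), np.float32(11.8)) top 295 (array([617.4, 261.7]), array([91.1, 27.3]), np.float32(13.9)) [0.6141 0.2598]
side big 2098 ztop 0.0673 all (array([459.4, 219.9]), array([152.1, 154.5]), np.float32(173.8)) top 812 (array([454.3, 164.4]), array([ 33.7, 143.8]), np.float32(173.2)) [0.4518 0.1627]
table z -0.00081969283777239 insert z 0.03370321978161295 [ 0.48818722 -0.20734011  0.03188206] [ 0.57319693 -0.17796571 -0.00075983]
393 255 [ 0.4757 -0.1574  0.0084]
390 240 [ 0.5113 -0.1497  0.0103]
398 272 [ 0.4357 -0.168   0.0125]
380 235 [ 0.5227 -0.1259  0.0087]
405 270 [ 0.4407 -0.1858  0.0098]
449 245 [ 0.5007 -0.2752  0.053 ]
[ 379  229   33   53 1060] (array([ 476.3, -157.6]), array([118.4,  55.2]), np.float32(14.1))
side [ 317  310   63   64 1745] (array([ 473.9, -152.1]), array([115.2,  53.1]), np.float32(11.8))
```

View pics/crop.png

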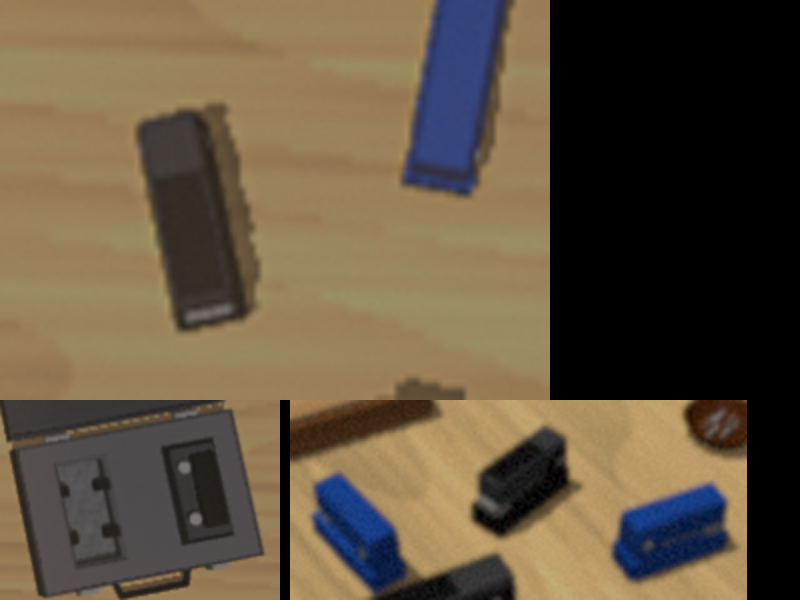

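The crop confirms it: the black stapler measures 95x34 mm with its top at about 59 mm, so it is the small one. It is at (0.619, 0.263) with yaw 13.5°. The cutout is at (0.476, -0.157) with yaw about 13.5°, and its floor reads about 10 mm. I'm moving above the stapler now.

arm_command:
  plan:
    - [[-3,-1,0.5,0,0,-0.03],[-7,-2.5,1.5,0,0,-0.09],[-11,-4,2.5,0,0,-0.14],[-15,-5.4,3.5,0,0,-0.19],[-19,-6.8,4.5,0,0,-0.24],[-23,-8.2,5.5,0,0,-0.29],[-27,-9.6,6.5,0,0,-0.34],[-31,-11,7.5,0,0,-0.39],[-35,-12.5,8.5,0,0,-0.44],[-39,-14,9.5,0,0,-0.48],[-43,-15.4,10,0,0,-0.52],[-46.5,-16.6,10.4,0,0,-0.557]]
  gripper: -1
  force: 80

```text
t: 1.1
tool_pos: [0.5753, 0.2961, 0.3009]
tool_rot: [0.373, -3.117, 0.001]
contact_force: [0.2, 1.4, 0.7]
opening: 0.0851
grip_force: 0.0
```

```bash
cat >> h.py <<'E'
from scipy.spatial.transform import Rotation as Ro
def go(x,y,z,yaw):  # yaw deg of tool y axis minus 90; prints shift in cm, turn in rad
    o=get_obs(); R=Ro.from_rotvec(o['tool_rot'])
    ty=np.radians(yaw+90); Y=np.array([np.cos(ty),np.sin(ty),0]); Zt=np.array([0,0,-1.])
    T=Ro.from_matrix(np.stack([np.cross(Y,Zt),Y,Zt],1))
    print('t',o['t'],'pos',o['tool_pos'].round(4),'F',o['contact_force'].round(1),'open',o['opening'].round(4),'q',o['q'].round(2))
    print('shift cm',(R.inv().apply(np.array([x,y,z])-o['tool_pos'])*100).round(2),'turn',(R.inv()*T).as_rotvec().round(4))
E
python3 - <<'E'
from h import *
go(.619,.263,.2007,13.5)
W=np.load('top0.npz')['W']; print('lid z',np.nanpercentile(W[145:205,355:450,2],[5,50,95]).round(3))
E
```

```text
Traceback (most recent call last):
  File "h.py", line 16, in go
    print('t',o['t'],'pos',o['tool_pos'].round(4),'F',o['contact_force'].round(1),'open',o['opening'].round(4),'q',o['q'].round(2))
                                                                                         ^^^^^^^^^^^^^^^^^^
AttributeError: 'float' object has no attribute 'round'
```

```bash
sed -i "s/o\['opening'\].round(4)/round(float(o['opening']),4)/" h.py
python3 - <<'E'
from h import *
go(.619,.263,.2007,13.5)
W=np.load('top0.npz')['W']; print('lid z',np.nanpercentile(W[145:205,355:450,2],[5,50,95]).round(3))
E
```

```text
t 1.1 pos [0.5753 0.2961 0.3009] F [0.2 1.4 0.7] open 0.0851 q [ 0.36  0.19  1.65  0.    1.31 -1.45]
shift cm [-3.49 -4.24 10.02] turn [-0.0001 -0.0021  0.0024]
lid z [-0.001  0.003  0.007]
```

arm_command:
  plan:
    - [[-1.3,-1.6,0,0,0,0],[-2.6,-3.3,0,0,0,0],[-2.6,-3.3,0,0,0,0],[-2.6,-3.3,0,0,0,0]]

```text
t: 1.43
tool_pos: [0.6079, 0.2709, 0.3017]
tool_rot: [0.367, -3.119, -0.0]
contact_force: [0.8, -0.0, -0.4]
opening: 0.0855
grip_force: 0.0
```

```bash
python3 - <<'E'
from h import *
go(.619,.263,.2007,13.5)
E
```

```text
t 1.4333 pos [0.6079 0.2709 0.3017] F [ 0.8 -0.  -0.4] open 0.0855 q [ 0.31  0.23  1.6   0.    1.32 -1.5 ]
shift cm [-0.91 -1.03 10.1 ] turn [ 0.0002 -0.0013 -0.0014]
```

arm_command:
  plan:
    - [[-0.9,-1,0,0,0,0],[-0.9,-1,2,0,0,0],[-0.9,-1,4,0,0,0],[-0.9,-1,4,0,0,0],[-0.9,-1,4,0,0,0]]

```text
t: 1.85
tool_pos: [0.6176, 0.2645, 0.2609]
tool_rot: [0.371, -3.116, 0.001]
contact_force: [0.3, -0.2, 0.7]
opening: 0.0856
grip_force: 0.0
```

```bash
python3 - <<'E'
from h import *
im,d,W=cloud('side'); cv2.imwrite('pics/pre.png',cv2.resize(im[80:240,180:380],None,fx=3,fy=3))
go(.619,.263,.2007,13.5)
E
```

```text
t 1.9 pos [0.6183 0.2647 0.2626] F [0.3 0.  0.5] open 0.0856 q [ 0.29  0.28  1.6  -0.    1.26 -1.51]
shift cm [-0.04 -0.18  6.19] turn [-0.0001 -0.0006  0.0016]
```

View pics/pre.png

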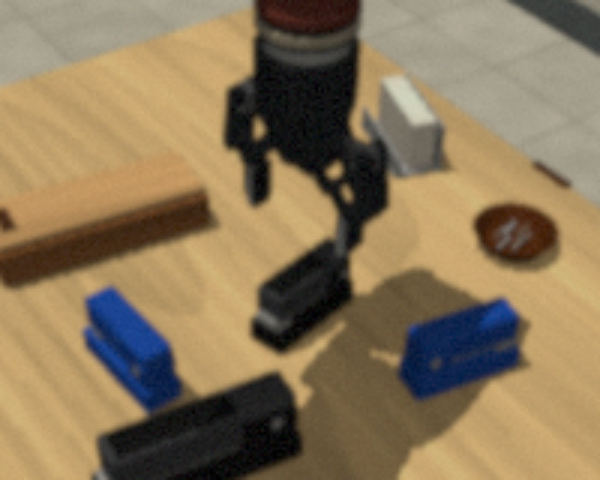

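The fingers straddle the small stapler (crop centre about (300,285), fingertips at (258,195) and (345,260)). I'll descend and grip.

arm_command:
  plan:
    - [[0,-0.1,2,0,0,0],[0,-0.1,4,0,0,0],[0,-0.1,5.3,0,0,0],[0,-0.1,6.1,0,0,0],[0,-0.1,6.1,0,0,0],[0,-0.1,6.1,0,0,0]]

```text
t: 2.4
tool_pos: [0.6189, 0.2634, 0.2019]
tool_rot: [-0.37, 3.119, 0.0]
contact_force: [1.2, 1.0, 0.3]
opening: 0.0853
grip_force: 0.0
```

arm_command:
  plan:
    - [[0,0,0,0,0,0],[0,0,0,0,0,0],[0,0,0,0,0,0],[0,0,0,0,0,0],[0,0,0,0,0,0],[0,0,0,0,0,0],[0,0,0,0,0,0],[0,0,0,0,0,0],[0,0,0,0,0,0],[0,0,0,0,0,0]]
  gripper: 1
  force: 80

```text
t: 3.23
tool_pos: [0.6191, 0.2634, 0.2023]
tool_rot: [-0.37, 3.118, 0.001]
contact_force: [-0.5, 1.2, 5.3]
opening: 0.027
grip_force: 79.5
```

arm_command:
  plan:
    - [[0,0,-1,0,0,0],[0,0,-4,0,0,0],[0,0,-8,0,0,0],[0,0,-12,0,0,0],[0,0,-15,0,0,0],[0,0,-15,0,0,0],[0,0,-15,0,0,0]]

```text
t: 3.82
tool_pos: [0.6191, 0.2633, 0.3543]
tool_rot: [-0.37, 3.115, 0.001]
contact_force: [0.2, -0.1, -1.8]
opening: 0.0267
grip_force: 79.0
```

```bash
python3 - <<'E'
from h import *
go(.476,-.157,.33,13.5)
E
```

```text
t 3.8167 pos [0.6191 0.2633 0.3543] F [ 0.2 -0.1 -1.8] open 0.0267 q [ 0.29  0.2   1.54 -0.    1.4  -1.52]
shift cm [ 23.76 -37.51   2.32] turn [0.0002 0.0043 0.0006]
```

arm_command:
  plan:
    - [[1,-1.5,0,0,0,0],[3,-4.7,0,0,0,0],[5,-7.9,0,0,0,0],[7,-11,0,0,0,0],[9,-14.2,0,0,0,0],[11,-17.4,0,0,0,0],[13,-20.5,0,0,0,0],[15,-23.7,0,0,0,0],[17,-26.8,0,0,0,0],[19,-30,0,0,0,0],[21,-33.2,0,0,0,0],[22.5,-35.5,0,0,0,0]]

```text
t: 4.82
tool_pos: [0.4811, -0.1365, 0.3484]
tool_rot: [0.367, -3.115, -0.003]
contact_force: [0.2, 0.0, -1.7]
opening: 0.0273
grip_force: 79.1
```

arm_command:
  plan:
    - [[0,0,0,0,0,0],[0,0,0,0,0,0],[0,0,0,0,0,0]]

```text
t: 5.07
tool_pos: [0.4826, -0.1342, 0.3494]
tool_rot: [0.369, -3.117, -0.004]
contact_force: [0.0, -0.1, -0.9]
opening: 0.0265
grip_force: 79.3
```

```bash
python3 - <<'E'
from h import *
go(.476,-.157,.28,13.5)
E
```

```text
t 5.0667 pos [ 0.4826 -0.1342  0.3494] F [ 0.  -0.1 -0.9] open 0.0265 q [-0.42 -0.21  1.95  0.    1.4  -2.23]
shift cm [ 1.16 -2.08  6.94] turn [ 0.0028 -0.0028  0.0002]
```

arm_command:
  plan:
    - [[0.6,-1,1,0,0,0],[1.2,-2.1,3,0,0,0],[1.2,-2.1,5.5,0,0,0],[1.2,-2.1,7.5,0,0,0],[1.2,-2.1,8.4,0,0,0],[1.2,-2.1,8.4,0,0,0],[1.2,-2.1,8.4,0,0,0],[1.2,-2.1,8.4,0,0,0]]

```text
t: 5.73
tool_pos: [0.477, -0.1578, 0.2688]
tool_rot: [-0.371, 3.118, -0.002]
contact_force: [-0.1, 0.7, -1.0]
opening: 0.0267
grip_force: 79.3
```

```bash
python3 - <<'E'
from h import *
go(.476,-.157,.20,13.5)
im,d,W=cloud('side'); np.savez('side1.npz',im=im,W=W)
im2,d2,W2=cloud('top'); np.savez('top1.npz',im=im2,W=W2)
c=np.zeros((600,800,3),np.uint8)
c[:480,:480]=cv2.resize(im[230:390,280:440],None,fx=3,fy=3)
c[:300,485:785]=cv2.resize(im2[200:300,345:445],None,fx=3,fy=3); cv2.imwrite('pics/above.png',c)
E
```

```text
t 5.7333 pos [ 0.477  -0.1578  0.2688] F [-0.1  0.7 -1. ] open 0.0267 q [-0.47 -0.12  2.02 -0.    1.24 -2.28]
shift cm [0.09 0.11 6.88] turn [-0.0014  0.0016  0.0015]
```

View pics/above.png

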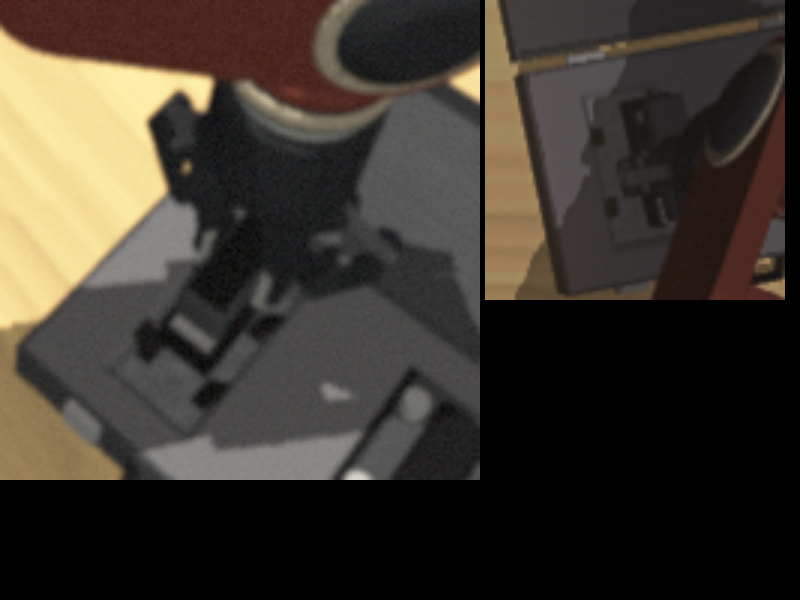

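The stapler hangs over the cutout, aligned with it: side crop nose at (190,335), cutout from (120,365) to (290,300). I'll check the cutout centre once more by casting the mouth onto the 34 mm plane.

```bash
python3 - <<'E'
from h import *
for n,(a,b,c,d),off in(('top',(370,220,418,288),(-1.5,-1.1)),('side',(305,300,400,388),(1.6,1.7))):
    W=np.load(n+'0.npz')['W']; C=np.array(calibration(n)['pose'])[:3,3]
    z0=np.nanpercentile(W[b:d,a:c,2],85)
    s=(z0-C[2])/(W[...,2]-C[2]); P=C+s[...,None]*(W-C)
    m=np.zeros((420,560),np.uint8); m[b:d,a:c]=W[b:d,a:c,2]<z0-.004
    m=cv2.morphologyEx(m,cv2.MORPH_OPEN,np.ones((3,3),np.uint8))
    _,l,st,_=cv2.connectedComponentsWithStats(m); i=1+np.argmax(st[1:,4])
    r=cv2.minAreaRect((P[l==i][:,:2]*1000).astype(np.float32))
    print(n,round(z0,4),st[i],np.round(r[0],1),np.round(r[1],1),round(r[2],1),'robot frame',np.round(np.add(r[0],off),1))
E
```

```text
top 0.0347 [ 378  228   34   55 1190] [ 475.4 -153.7] [121.   59.9] 11.4 robot frame [ 473.9 -154.8]
side 0.0354 [ 317  309   65   66 2001] [ 469.7 -155.2] [119.2  58.2] 11.7 robot frame [ 471.3 -153.5]
```

arm_command:
  plan:
    - [[0.35,0.47,0,0,0,0.02],[0.35,0.47,0,0,0,0.02],[0.35,0.47,0,0,0,0.02],[0.35,0.47,1,0,0,0.02],[0.35,0.47,2,0,0,0.02],[0.35,0.47,3,0,0,0.02],[0.35,0.47,3,0,0,0.02],[0.35,0.47,3,0,0,0.02]]

```text
t: 6.5
tool_pos: [0.4712, -0.1538, 0.2357]
tool_rot: [0.339, -3.12, -0.003]
contact_force: [0.2, 0.4, -1.4]
opening: 0.0267
grip_force: 79.3
```

arm_command:
  plan:
    - [[0,0,0.4,0,0,0],[0,0,0.8,0,0,0],[0,0,1.2,0,0,0],[0,0,1.2,0,0,0],[0,0,1.2,0,0,0]]

```text
t: 6.92
tool_pos: [0.4718, -0.154, 0.2252]
tool_rot: [0.339, -3.123, -0.0]
contact_force: [0.3, -0.2, -1.4]
opening: 0.0268
grip_force: 79.3
```

arm_command:
  plan:
    - [[0,0,0.2,0,0,0],[0,0,0.4,0,0,0],[0,0,0.6,0,0,0],[0,0,0.6,0,0,0],[0,0,0.6,0,0,0]]

```text
t: 7.33
tool_pos: [0.4721, -0.1542, 0.2198]
tool_rot: [-0.339, 3.122, -0.001]
contact_force: [1.2, -0.9, -0.6]
opening: 0.0267
grip_force: 79.4
```

arm_command:
  plan:
    - [[0,0,0.1,0,0,0],[0,0,0.2,0,0,0],[0,0,0.3,0,0,0],[0,0,0.3,0,0,0],[0,0,0.3,0,0,0]]

```text
t: 7.75
tool_pos: [0.4722, -0.1542, 0.2171]
tool_rot: [-0.339, 3.122, -0.001]
contact_force: [1.8, 0.5, 5.4]
opening: 0.0267
grip_force: 80.0
```

arm_command:
  plan:
    - [[0,0,0.1,0,0,0],[0,0,0.2,0,0,0],[0,0,0.3,0,0,0],[0,0,0.3,0,0,0],[0,0,0.3,0,0,0]]

```text
t: 8.17
tool_pos: [0.4716, -0.1539, 0.2128]
tool_rot: [0.339, -3.123, -0.001]
contact_force: [1.9, -1.1, -1.0]
opening: 0.0272
grip_force: 79.3
```

arm_command:
  plan:
    - [[0,0,0.1,0,0,0],[0,0,0.2,0,0,0],[0,0,0.2,0,0,0],[0,0,0.2,0,0,0]]

```text
t: 8.5
tool_pos: [0.4718, -0.1541, 0.2123]
tool_rot: [0.339, -3.122, -0.001]
contact_force: [-3.7, 0.8, 8.3]
opening: 0.0273
grip_force: 80.6
```

arm_command:
  plan:
    - [[0,0,0.1,0,0,0],[0,0,0.2,0,0,0],[0,0,0.2,0,0,0],[0,0,0.2,0,0,0]]

```text
t: 8.83
tool_pos: [0.4721, -0.1542, 0.2122]
tool_rot: [0.339, -3.12, -0.002]
contact_force: [-11.9, 3.5, 21.3]
opening: 0.0272
grip_force: 82.5
```

arm_command:
  plan:
    - [[0,0,-0.2,0,0,0],[0,0,-0.2,0,0,0]]

```text
t: 9.0
tool_pos: [0.4717, -0.1541, 0.2123]
tool_rot: [0.339, -3.122, -0.0]
contact_force: [-3.9, 0.5, 9.7]
opening: 0.0266
grip_force: 80.9
```

arm_command:
  plan:
    - [[0,0,0,0,0,0],[0,0,0,0,0,0],[0,0,0,0,0,0],[0,0,0,0,0,0],[0,0,0,0,0,0],[0,0,0,0,0,0],[0,0,0,0,0,0],[0,0,0,0,0,0]]
  gripper: -1

```text
t: 9.67
tool_pos: [0.4718, -0.154, 0.2114]
tool_rot: [0.339, -3.123, -0.0]
contact_force: [0.0, -0.4, 1.0]
opening: 0.0858
grip_force: 0.0
```

arm_command:
  plan:
    - [[0,0,-2,0,0,0],[0,0,-5,0,0,0],[0,0,-9,0,0,0],[0,0,-13,0,0,0],[0,3,-15,0,0,0],[0,7,-16,0,0,0],[0,11,-16,0,0,0],[0,15,-16,0,0,0],[0,19,-16,0,0,0],[0,23,-16,0,0,0],[0,25,-16,0,0,0],[0,25,-16,0,0,0]]

```text
t: 10.67
tool_pos: [0.4171, 0.0931, 0.3715]
tool_rot: [-0.347, 3.122, 0.002]
contact_force: [0.7, -1.1, -0.5]
opening: 0.0855
grip_force: 0.0
```

```bash
python3 - <<'E'
from h import *
go(.47,.1,.35,13.5)
c=np.zeros((600,800,3),np.uint8)
for n,(a,b,e,f) in(('top',(365,205,425,300)),('side',(300,280,410,395))):
    im,d,W=cloud(n); w=W[b:f,a:e].reshape(-1,3); t=w[w[:,2]>.045]; 
    t=t[t[:,1]>-.22]
    r=cv2.minAreaRect((t[t[:,2]>.055][:,:2]*1000).astype(np.float32))
    A=np.c_[t[t[:,2]>.058][:,:2]-r[0][0]*0,np.ones((t[:,2]>.058).sum())]; co=np.linalg.lstsq(A,t[t[:,2]>.058][:,2],rcond=None)[0]
    print(n,'ztop',np.percentile(t[:,2],[50,80,97]).round(4),r,'slope',co.round(3))
    if n=='side': c[:480,:480]=cv2.resize(im[250:410,280:440],None,fx=3,fy=3)
    else: c[:300,485:785]=cv2.resize(im[200:300,345:445],None,fx=3,fy=3)
cv2.imwrite('pics/end.png',c)
E
```

```text
t 10.6667 pos [0.4171 0.0931 0.3715] F [ 0.7 -1.1 -0.5] open 0.0855 q [ 0.04 -0.43  2.09  0.    1.48 -1.75]
shift cm [-5.31 -0.49  2.16] turn [ 0.0012  0.0005 -0.014 ]
top ztop [0.067  0.0693 0.5001] ((458.6400146484375, -66.58454895019531), (90.730712890625, 209.8740692138672), 11.016839981079102) slope [-0.501  2.145  0.635]
side ztop [0.0687 0.0698 0.071 ] ((470.87744140625, -154.481689453125), (90.30683135986328, 29.34969711303711), 11.623047828674316) slope [-0.005  0.078  0.083]
```

View pics/end.png

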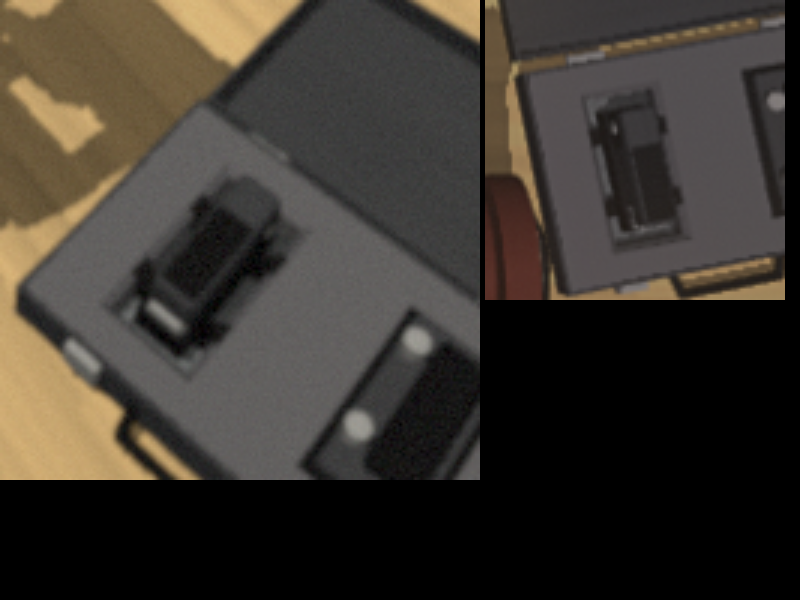

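The side crop shows the stapler inside the cutout between the pads, upright, from (165,320) to (260,195). One quick before-and-after comparison of top heights along the length.

```bash
python3 - <<'E'
from h import *
def prof(W,c,yaw,lo,tag):
    w=W.reshape(-1,3); e=np.array([np.cos(np.radians(yaw)),np.sin(np.radians(yaw))]); n=np.array([-e[1],e[0]])
    x=(w[:,:2]-c)@e; y=(w[:,:2]-c)@n; m=(abs(y)<.009)&(abs(x)<.04)&(w[:,2]>lo)&(w[:,2]<lo+.05)
    print(tag,[(np.median(w[m&(x>a)&(x<=a+.02),2])*1000).round(1) for a in(-.04,-.02,0,.02)])
for n,c0,c1 in(('top',(.6205,.2645),(.4735,-.153)),('side',(.617,.2615),(.471,-.1545))):
    prof(np.load(n+'0.npz')['W'],np.array(c0),13.5,.04,n+' before')
    prof(cloud(n)[2],np.array(c1),11.7,.045,n+' now')
E
```

```text
top before [np.float64(58.0), np.float64(57.9), np.float64(58.0), np.float64(57.7)]
top now [np.float64(68.0), np.float64(67.7), np.float64(68.1), np.float64(68.1)]
side before [np.float64(57.1), np.float64(57.9), np.float64(57.7), np.float64(57.6)]
side now [np.float64(69.4), np.float64(69.4), np.float64(69.4), np.float64(69.1)]
```

The top sits at 68 mm and is level along its length (58 mm on the table plus the 10 mm cutout floor), so it is fully home.

```bash
python3 -c "
from station import finish_job; print(finish_job())"
```

```text
the job is handed in; nothing more can be done
None
```

The small stapler is standing upright in the empty cutout, pressed down to the bottom (its top measures about 68 mm above the table and level) and released; I didn't touch the big stapler, the pencil box or the blue look-alikes, and the job was handed in at about 11 s.

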